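# Slide the puzzle carrier board out over the puzzle table's open edge

## Task

Push the thin plywood carrier board, with the finished corner of the jigsaw lying on it, across the low puzzle table until it hangs 40 mm over the open edge (the long edge without a raised rim) and lies square to that edge, so that a hand can then take it from below. It is a fingertip push: do not lift or tip the board, let the finished corner ride along in its place on it, and leave everything else where it stands.

Things in the scene. Friction and masses are not known exactly. Their poses are not given: they have to be found in the camera images.
- puzzle_table: Low puzzle table on the big trestle table, fixed: flat top 360 mm (its x) by 560 mm (its y), 60 mm above the big table. A rim 12 mm wide and 8 mm high runs along three sides (-x and both y sides); the +x side, away from the robot, is the open edge. Origin: under its centre, at the big table's height; z up.
- open_edge (a point): Middle of the open edge of the low puzzle table, at the height of its top surface (180 mm along the puzzle table's +x from its centre); axes as the puzzle table's: +x points straight out over the edge, y runs along the edge.
- carrier: Thin flat pale plywood carrier board, loose, 130 mm (its x, the way it is to hang over) by 190 mm (its y), 6 mm thick, about 90 g, lying on the puzzle table, skewed up to 20 degrees to its edge; ordinary wood friction. Origin: centre of its underside. It overhangs 40 mm when square with its origin 155 mm along the puzzle table's +x from that table's centre.
- section: Finished corner of the jigsaw: 12 joined pieces, one rigid sheet 90 x 120 mm (its x, y), 5 mm thick, about 45 g, knobs along two sides. Lies loose in the middle of the carrier board, leaving a bare margin of about 20 mm along the board's long sides and 35 mm along the short ones. Origin: centre of its underside.
- edge_holder: Loose maple edge-piece holder, a block 150 x 45 mm, 31 mm high, with puzzle pieces standing in its slots to about 50 mm. Origin: centre of its underside; long side along its x.
- magnifier: Loose brass magnifier on a stand: round foot 76 mm across, upright lens ring, 177 mm tall. Origin: centre of its foot's underside.
- piece_a: Single loose chunky jigsaw piece, about 30 x 30 mm and 6 mm thick with knobs, lying on the low puzzle table. Origin: centre of its underside.
- piece_b: Single loose chunky jigsaw piece, about 30 x 30 mm and 6 mm thick with knobs, lying on the low puzzle table. Origin: centre of its underside.
- piece_c: Single loose chunky jigsaw piece, about 30 x 30 mm and 6 mm thick with knobs, lying on the low puzzle table. Origin: centre of its underside.
- sorting_tray: Loose tin sorting tray with six compartments, 180 x 260 mm, 24 mm high, on the big table at the robot's right. Origin: centre of its underside.
- box_lid: Loose walnut box lid lying top up, 170 x 230 mm, 40 mm high, on the big table at the robot's left. Origin: centre of its underside.
Not all that is in view belongs to the job. Of the things that look like the carrier, the middle-sized one is meant.

How it is judged:
At the end, for the whole second after the job is handed in: Board flat and still, hanging 40 mm (within 8) over the open edge at its middle, square to it within about 6 degrees; the finished corner lies flat on it, within 15 mm of its middle and 11 degrees of its direction; all other things within 20 mm of where they stood (x of carrier in the frame of puzzle_table between 0.147 and 0.163 m and y of carrier in the frame of puzzle_table between -0.17 and 0.17 m and angle between the x axis of carrier and the x axis of puzzle_table, either way round below 0.1 rad and z of carrier in the frame of puzzle_table between 0.056 and 0.064 m and angle between carrier's own z axis and vertical below 0.04 rad and linear speed of each of carrier, section below 0.01 m/s and horizontal distance between section and carrier below 0.015 m and angle between the x axis of section and the x axis of carrier, either way round below 0.2 rad and z of section in the frame of carrier between 0.003 and 0.009 m and distance of each of edge_holder, magnifier, piece_a, piece_b, piece_c, sorting_tray, box_lid from where it was at the start of the episode below 0.02 m); the robot touches nothing.
It fails at once if the carrier board is lifted more than 8 mm or tipped more than about 9 degrees (z of carrier in the frame of puzzle_table above 0.068 m or angle between carrier's own z axis and vertical above 0.15 rad).
It fails at once if the finished corner is lifted off the board or slides more than 20 mm from its middle (z of section in the frame of carrier above 0.014 m or horizontal distance between section and carrier above 0.02 m).
It fails at once if another thing is pushed, lifted or carried more than 20 mm (distance of any of edge_holder, magnifier, piece_a, piece_b, piece_c, sorting_tray, box_lid from where it was at the start of the episode above 0.02 m).
It fails at once if the magnifier is tipped (angle between magnifier's own z axis and vertical above 0.3 rad).
It also fails if it takes over 45 s, if anything falls off the work surface, if the arm or the gripper's body presses on something with over 40 N, if the wrist force passes 120 N, or if a joint passes its speed limit or range.

## Robot

A 6-joint arm with a two-finger parallel gripper is mounted at the origin on the work surface. World frame = base frame: x ahead of the robot, y to its left, z up, the work surface at z = 0. Lengths are in m, angles in rad, forces in N, time in s.
With the tool pointing down it reaches from about 0.375 to 0.9 m from the base axis. Payload 3.1 kg.
Tool frame: the origin (TCP) lies on the centre line of the jaws, within the pads' length; the fingertips stand 11 mm ahead of it and the grasp point (between the pads) lies 8 mm behind it; x points along the fingers, y is the direction in which the jaws open and shut, and the axes are right-handed (so a half turn about x gives the same grasp; the last joint's range is limited). The gripper opens to 87 mm and grips with 3 to 60 N. Pads are 19 mm wide; open, the fingers measure 117 mm over their backs; the gripper's body (75 mm by 190 mm) begins 51 mm behind the grasp point.
Start: joints at [-1.304, 0.527, 1.433, -0, 1.181, -0.178], TCP at [0.269, -0.564, 0.234] pointing down, gripper open.
Joint ranges: [-3.08, 3.08], [-0.75, 2.2], [0.22, 2.44], [-1.43, 4.57], [0, 2.65], [-2.85, 2.85]. Speed limits (rad/s): [2.79, 2.79, 3.14, 3.14, 3.14, 3.14].

## Interface

Orientations are given as a unit quaternion [x, y, z, w].
In Python, from rig import robot, camera, camera_info gives the robot as it stands.
- The arm moves only by the shell command python3 -m inch 'ROWS' [FORCE]. ROWS is JSON, a list that holds one entry, the list of rows, each a list of 5 numbers: the shift along the tool's x, y, z in cm, then the turn about the tool's x in rad, then the opening, from 0 (shut) to 1 (fully open). A call has 1 to 8 rows; each row shifts and turns the pose as measured when the row begins, along the tool's axes as they then stand; what a row does not reach is not made up. A row lasts 1/12 s, in which the tool goes at most 41.7 mm and 7.16 degrees, less where a joint would pass 70% of its speed; a pose out of reach is approached as far as the arm can. A call with a gripper value outside its range is refused whole. The fingers move at their own pace and stop on an object; FORCE is the grip in N (left out, the last holds). Time passes only in rows, so rows that do not move let the fingers close. It gives the time, the measured TCP pose, the force and the opening at its end, in the units of the state.
- robot.get_obs(): the state, without advancing time (a new reading comes with each control period).
- camera(name): name is "side" or "top" or "wrist"; returns the picture (480x640x3 uint8, red, green, blue); there is no depth.
- camera_info(name): a dict with "camera_matrix" (3x3 intrinsics, pixels), "dist" ([k1, k2, p1, p2, k3] as OpenCV has them; the pictures are not rectified), "rvec" (rotation vector, rad) and "tvec" (3), from world to camera coordinates, as OpenCV has them. Camera axes: x right, y down, z forward; pixel columns grow to the right and rows downward; lengths in m; the calibration is good to about 2 mm. A picture is of the moment at which its call begins: read the wrist's pose just before it. camera_info takes no time and is no camera call; for the wrist camera it gives the pose at the moment of the call.
- robot.hand_in(): hands the job in, once; it reports no verdict.
The state is a dict: "time": time; "q": joint angles; "joint_velocities": joint speeds; "joint_torque": joint torques, N m; "position": TCP position; "tool_rot": TCP orientation; "ft_force": force on the tool from outside, world axes, zero at the start; "moment": the same for the moment, N m; "grip_width": finger opening in m.
Only numpy, scipy, OpenCV 4.12 (cv2) and the standard library are available. Lean on these libraries where they do the work, as an engineer would, in place of code of your own. Each camera call takes 0.05 s, during which the arm holds its last target. There are 200 camera calls.

## Working session

There is one attempt and no reset: what is moved stays moved. The work goes in short steps, Python scripts to look and compute and a shell command to move; the robot and the scene stay as the last step left them, time stands still between calls to the robot, and variables do not carry over. Pictures are saved under pics/ and viewed, about 8 in all and at most 12, crops included, and the job is handed in when it is done.

```bash
mkdir -p pics; ls; python3 - <<'E'
from rig import robot,camera,camera_info
import cv2,numpy as np
for n in ("top","side"):
    im=camera(n); cv2.imwrite(f"pics/{n}0.png",im[:,:,::-1])
    ci=camera_info(n); R=cv2.Rodrigues(np.array(ci["rvec"]))[0]; print(n,np.round(ci["camera_matrix"],1).tolist(),np.round(ci["dist"],3),np.round(-R.T@np.array(ci["tvec"]).ravel(),3))
o=robot.get_obs();print(o)
E
```

```text
pics
top [[531.2, 0.0, 326.8], [0.0, 531.2, 241.0], [0.0, 0.0, 1.0]] [-0.011  0.     0.     0.     0.   ] [ 0.344 -0.014  1.512]
side [[615.2, 0.0, 314.2], [0.0, 615.2, 239.1], [0.0, 0.0, 1.0]] [0. 0. 0. 0. 0.] [0.016 1.132 0.994]
{'time': 0.1, 'q': array([-1.30449182e+00,  5.28391733e-01,  1.43376752e+00, -1.58816652e-05,
        1.18141652e+00, -1.78455474e-01]), 'joint_velocities': array([-0.00027813, -0.00236125, -0.00138077,  0.00141745,  0.00019461,
        0.001693  ]), 'joint_torque': array([-2.04219955e-04, -4.40985024e+01, -1.77151430e+01,  6.35684305e-02,
        5.34025091e-02, -4.12647000e-05]), 'position': array([ 0.26877709, -0.56354505,  0.23266021]), 'tool_rot': array([-0.68965771, -0.15665579,  0.68972965, -0.15525532]), 'ft_force': array([-0.27811873,  0.34781809,  0.70220727]), 'moment': array([-0.03517928,  0.00534646, -0.05710305]), 'grip_width': 0.08708437824421798}
```

View pics/top0.png

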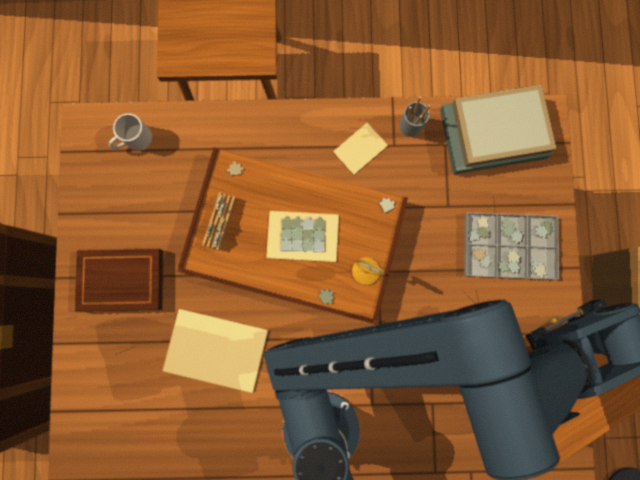

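View pics/side0.png

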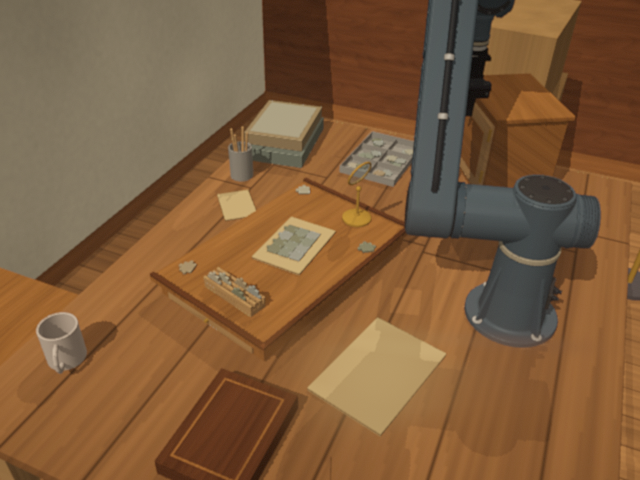

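The only thing carrying a puzzle section is the board at top-view (303,237). The look-alikes are the big sheet at (215,350), the small note at (360,148) and the pale book at (505,125). The board is the middle-sized plain plywood one. I'll measure it and check it in a close crop.

```bash
cat > h.py <<'E'
import cv2,numpy as np
from rig import robot,camera,camera_info
def ray(n,uv,z,ci=None):
    ci=ci or camera_info(n);R=cv2.Rodrigues(np.array(ci["rvec"]))[0];t=np.array(ci["tvec"]).ravel()
    p=cv2.undistortPoints(np.array(uv,float).reshape(-1,1,2),np.array(ci["camera_matrix"]),np.array(ci["dist"])).reshape(-1,2)
    d=np.c_[p,np.ones(len(p))]@R; c=-R.T@t
    return (c+d*((z-c[2])/d[:,2])[:,None])[:,:2]
def pale(im,box):
    h=cv2.cvtColor(im,cv2.COLOR_RGB2HSV);m=cv2.inRange(h,(15,40,150),(40,160,255))
    k=np.zeros_like(m);x0,y0,x1,y1=box;k[y0:y1,x0:x1]=m[y0:y1,x0:x1];return k
def board(im,n="top",box=(255,150,345,275),z=.066):
    cs=cv2.findContours(pale(im,box),cv2.RETR_EXTERNAL,cv2.CHAIN_APPROX_NONE)[0]
    c=max(cs,key=cv2.contourArea);w=ray(n,c.reshape(-1,2),z)
    r=cv2.minAreaRect((w*1000).astype(np.float32));return r,cv2.boxPoints(r),c
E
python3 - <<'E'
from h import *
im=camera("top");r,b,c=board(im);print("board",r,b.round().tolist())
g=cv2.resize(im[130:330,170:420],None,fx=3,fy=3,interpolation=cv2.INTER_CUBIC);cv2.drawContours(g,[((c-[170,130])*3)],-1,(255,0,0),1)
cv2.imwrite("pics/crop0.png",g[:,:,::-1])
E
```

```text
board ((529.0430908203125, 41.832664489746094), (192.52955627441406, 132.75848388671875), 85.66287231445312) [[456.0, -49.0], [588.0, -59.0], [603.0, 133.0], [470.0, 143.0]]
```

View pics/crop0.png

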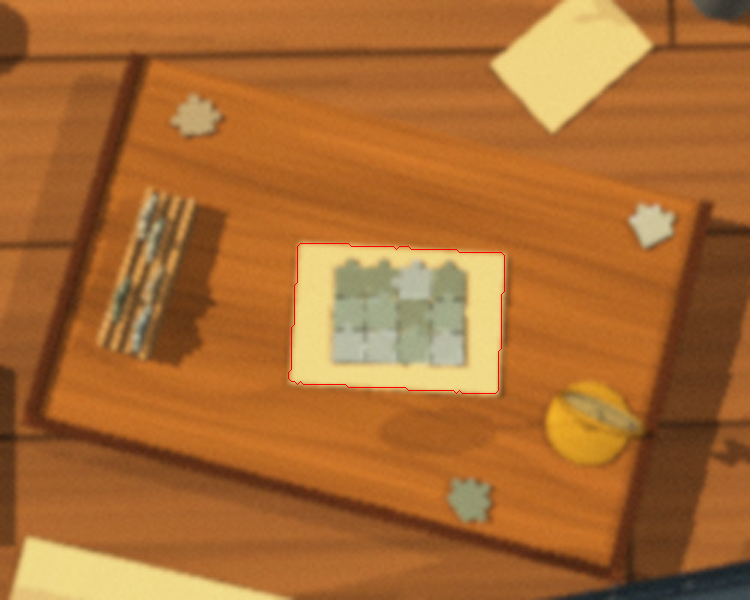

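```bash
python3 - <<'E'
from h import *
im=camera("top").astype(float)
f=cv2.GaussianBlur(im,(0,0),.8)
cr=lambda x,y:((x+.5)/3-.5+170,(y+.5)/3-.5+130)
cor=[cr(140,55),cr(710,203),cr(620,577),cr(28,425)]
w=ray("top",cor,.068);print("corners",w.round(3).tolist(),[np.linalg.norm(w[i]-w[(i+1)%4]).round(3) for i in range(4)])
a,b=np.array(cr(145,60)),np.array(cr(700,203))
for ch in (0,1,2,"s"):
    P=[];S=[]
    img=f.sum(2) if ch=="s" else f[:,:,ch]
    for s in np.linspace(.06,.94,120):
        p=a+s*(b-a);u=int(round(p[0]));vs=np.arange(int(p[1])-6,int(p[1])+8)
        g=np.abs(img[vs+1,u]-img[vs-1,u]);i=g.argmax()
        P.append((u,vs[i]));S.append(g.max())
    W=ray("top",P,.06).astype(np.float32)
    vx,vy,x0,y0=cv2.fitLine(W,cv2.DIST_HUBER,0,.001,.001).ravel()
    res=(W-[x0,y0])@np.array([-vy,vx]);ok=abs(res)<.006
    vx,vy,x0,y0=cv2.fitLine(W[ok],cv2.DIST_HUBER,0,.001,.001).ravel()
    print(ch,np.degrees(np.arctan2(vx,-vy) if vy<0 else np.arctan2(-vx,vy)),x0,y0,ok.sum(),np.std((W[ok]-[x0,y0])@np.array([-vy,vx])),np.median(S))
u=300;p=a+(b-a)*(u-a[0])/(b-a)[0];v=int(p[1]);print(p,f[v-8:v+9,u].round().tolist())
for n,(x,y) in dict(pa=(196,116),pb=(652,224),pc=(470,500),mag=(588,425)).items(): print(n,ray("top",cr(x,y),.063).round(3))
E
```

```text
corners [[0.781, 0.278], [0.63, -0.247], [0.291, -0.154], [0.438, 0.378]] [np.float64(0.547), np.float64(0.352), np.float64(0.552), np.float64(0.357)]
0 -17.70253 0.6875885 -0.05484558 58 0.0018740393 11.401387314169014
1 -20.349794 0.7111542 0.03548337 51 0.0031469783 6.988498352816968
2 -15.844158 0.7200132 0.060030732 96 0.001382611 6.2653416151751635
s -20.225346 0.69525856 0.001235787 49 0.0031558783 20.077991884141426
[300.         170.79459459] [[184.0, 110.0, 50.0], [185.0, 112.0, 50.0], [185.0, 112.0, 50.0], [184.0, 110.0, 49.0], [179.0, 107.0, 47.0], [175.0, 103.0, 46.0], [173.0, 102.0, 44.0], [177.0, 103.0, 43.0], [181.0, 104.0, 40.0], [182.0, 102.0, 37.0], [184.0, 103.0, 36.0], [189.0, 106.0, 38.0], [195.0, 110.0, 39.0], [197.0, 112.0, 40.0], [199.0, 113.0, 40.0], [198.0, 114.0, 41.0], [198.0, 113.0, 41.0]]
pa [[0.723 0.227]]
pb [[ 0.612 -0.194]]
pc [[ 0.362 -0.02 ]]
mag [[ 0.428 -0.129]]
```

```bash
python3 - <<'E'
from h import *
ims=np.mean([camera("top").astype(float) for _ in range(4)],0)
f=cv2.GaussianBlur(ims,(0,0),.7)
np.save("ims.npy",ims)
ratio=f[:,:,2]/f[:,:,0]*300; bright=f[:,:,0]
cr=lambda x,y:np.array(((x+.5)/3-.5+170,(y+.5)/3-.5+130))
def line(img,A,B,z,sgn,half=5,lo=.05,hi=.95,n=200):
    # sgn: +1 img increases along normal nrm
    d=(B-A)/np.linalg.norm(B-A);nr=np.array([-d[1],d[0]])
    t=np.arange(-half,half+.01,.25);P=[]
    for s in np.linspace(lo,hi,n):
        q=A+s*(B-A)+t[:,None]*nr
        v=cv2.remap(img.astype(np.float32),q[:,0].astype(np.float32)[None],q[:,1].astype(np.float32)[None],cv2.INTER_LINEAR)[0]
        g=np.gradient(v)*sgn;i=g.argmax();P.append(q[i])
    W=ray("top",P,z).astype(np.float32);ok=np.ones(len(W),bool)
    for th in (.008,.005,.003,.003):
        vx,vy,x0,y0=cv2.fitLine(W[ok],cv2.DIST_HUBER,0,.001,.001).ravel();res=(W-[x0,y0])@np.array([-vy,vx]);ok=abs(res)<th
    return (vx,vy,x0,y0),ok.sum(),res[ok].std()
def show(n,l,m,s):
    vx,vy,x0,y0=l
    a=np.degrees(np.arctan2(vy,vx))%180
    print(n,"dir",a.round(2),"pt",x0.round(4),y0.round(4),"in",m,"sd",s.round(4));return a
# normals: A->B left to right => nr points down in image
L={}
for n,img,A,B,z,sg in [("open",ratio,cr(145,60),cr(700,203),.06,-1),("rear_in",bright,cr(50,415),cr(615,560),.06,-1),("rear_out",bright,cr(28,425),cr(620,577),.068,1),("right_in",bright,cr(698,205),cr(612,555),.06,1),("left_in",bright,cr(148,65),cr(50,410),.06,-1)]:
    for s2 in (sg,-sg):
        r=line(img,A,B,z,s2);show(n+str(s2),*r)
E
```

```text
open-1 dir 74.08 pt 0.7076 0.0163 in 200 sd 0.0009
open1 dir 73.51 pt 0.6942 0.0121 in 104 sd 0.0015
rear_in-1 dir 74.05 pt 0.3749 0.1181 in 200 sd 0.0007
rear_in1 dir 74.55 pt 0.372 0.1393 in 170 sd 0.0002
rear_out1 dir 74.18 pt 0.3504 0.0759 in 196 sd 0.0008
rear_out-1 dir 74.06 pt 0.3725 0.1092 in 200 sd 0.0008
right_in1 dir 164.18 pt 0.4712 -0.1924 in 192 sd 0.0009
right_in-1 dir 164.29 pt 0.4812 -0.2097 in 159 sd 0.0005
left_in-1 dir 164.3 pt 0.6114 0.3184 in 200 sd 0.0011
left_in1 dir 164.71 pt 0.5964 0.3353 in 178 sd 0.0006
```

```bash
cat >> h.py <<'E'
from scipy.spatial.transform import Rotation as Ro
TH=np.radians(-15.9);N=np.array([np.cos(TH),np.sin(TH)]);T=np.array([-N[1],N[0]])
def w2t(p): p=np.asarray(p);return np.stack([p[...,:2]@N-.496,p[...,:2]@T-.2089],-1)
def t2w(x,y): return N*(x+.496)+T*(y+.2089)
def go(x,y,z):
    o=robot.get_obs();M=Ro.from_quat(o["tool_rot"]).as_matrix();p=o["position"]
    print("t",round(o["time"],2),"pos",p.round(4),"table",w2t(p).round(4),"q",o["q"].round(3),"f",o["ft_force"].round(2))
    print("tool x",M[:,0].round(3),"y",M[:,1].round(3),"in table yaw of y deg",np.degrees(np.arctan2(M[1,1],M[0,1])-np.arctan2(T[1],T[0])).round(2))
    print("shift cm (tool axes)",((np.r_[t2w(x,y),z]-p)@M*100).round(2))
E
python3 -c "
from h import *
go(-.11,-.024,.33)"
```

```text
t 0.4 pos [ 0.2689 -0.5641  0.2334] table [-0.0828 -0.6777] q [-1.305  0.528  1.433 -0.     1.181 -0.178] f [-0.33 -0.33  0.45]
tool x [-0.  0. -1.] y [ 0.43  -0.903 -0.   ] in table yaw of y deg -138.62
shift cm (tool axes) [ -9.64 -50.85 -41.18]
```

```bash
python3 -m inch '[[[-3.2,0,0,-0.12,1],[-3.2,0,0,-0.12,1],[-3.2,0,0,-0.12,1],[0,0,0,-0.12,1],[0,0,0,-0.12,1],[0,0,0,-0.12,1],[0,0,0,-0.12,1],[0,0,0,-0.12,1]]]'
python3 -c "
from h import *
go(-.11,-.024,.33)"
```

```text
time: 1.07
position: [0.2689, -0.5637, 0.3341]
tool_rot: [0.532, 0.467, -0.531, 0.466]
ft_force: [0.4, 0.9, -0.2]
grip_width: 0.0868
t 1.07 pos [ 0.2689 -0.5637  0.3341] table [-0.083  -0.6774] q [-1.305  0.436  1.305  0.     1.403 -1.175] f [ 0.44  0.9  -0.19]
tool x [-0.     0.002 -1.   ] y [ 0.992 -0.129 -0.   ] in table yaw of y deg -81.5
shift cm (tool axes) [  0.51   6.99 -65.02]
```

```bash
python3 -m inch '[[[0,0.44,-4,0,1],[0,0.44,-4,0,1],[0,0.44,-4,0,1],[0,0.44,-4,0,1],[0,0.44,-4,0,1],[0,0.44,-4,0,1],[0,0.44,-4,0,1],[0,0.44,-4,0,1]]]'
python3 -m inch '[[[0,0.44,-4,0,1],[0,0.44,-4,0,1],[0,0.44,-4,0,1],[0,0.44,-4,0,1],[0,0.44,-4,0,1],[0,0.44,-4,0,1],[0,0.44,-4,0,1],[0,0,0,0,1]]]'
python3 -m inch '[[[0,0,0,-0.12,1],[0,0,0,-0.12,1],[0,0,0,-0.12,1],[0,0,0,-0.12,1],[0,0,0,-0.12,1],[0,0,0,-0.12,1],[0,0,0,-0.12,1],[0,0,0,-0.12,1]]]'
python3 -c "
from h import *
go(-.11,-.024,.33)"
```

```text
time: 1.73
position: [0.3438, -0.2492, 0.3313]
tool_rot: [-0.532, -0.462, 0.534, -0.467]
ft_force: [1.3, 1.1, -0.0]
grip_width: 0.0867
time: 2.4
position: [0.4126, 0.0409, 0.3324]
tool_rot: [0.534, 0.461, -0.531, 0.47]
ft_force: [-0.6, -1.1, -0.6]
grip_width: 0.0874
time: 3.07
position: [0.4115, 0.0441, 0.3334]
tool_rot: [0.244, 0.658, -0.246, 0.669]
ft_force: [0.6, -0.6, -0.5]
grip_width: 0.0872
t 3.07 pos [0.4115 0.0441 0.3334] table [-0.1123 -0.0537] q [-0.161  0.1    1.79  -0.005  1.237 -1.023] f [ 0.61 -0.6  -0.5 ]
tool x [ 0.013 -0.007 -1.   ] y [0.65  0.76  0.003] in table yaw of y deg -24.62
shift cm (tool axes) [ 0.34  2.8  -1.03]
```

```bash
python3 -m inch '[[[0,0,0,-0.11,1],[0,0,0,-0.11,1],[0,0,0,-0.11,1],[0,0,0,-0.1,1],[0,0,0,0,1]]]'
python3 -c "
from h import *
go(-.115,-.024,.075)"
```

```text
time: 3.48
position: [0.4108, 0.0418, 0.334]
tool_rot: [0.087, 0.696, -0.092, 0.707]
ft_force: [0.4, 0.2, 0.3]
grip_width: 0.087
t 3.48 pos [0.4108 0.0418 0.334 ] table [-0.1123 -0.0561] q [-0.166  0.098  1.791 -0.006  1.237 -1.482] f [0.36 0.24 0.27]
tool x [ 0.014 -0.008 -1.   ] y [ 0.251  0.968 -0.004] in table yaw of y deg 1.37
shift cm (tool axes) [25.88  3.33 -0.59]
```

```bash
python3 -m inch '[[[0,3.3,-0.6,0.024,1],[0,0,0,0,1],[4,0,0,0,1],[4,0,0,0,1],[4,0,0,0,1],[4,0,0,0,1],[3,0,0,0,1],[0,0,0,0,1]]]'
python3 - <<'E'
from h import *
go(-.115,-.024,.0745)
cv2.imwrite("pics/side1.png",camera("side")[:,:,::-1])
E
```

```text
time: 4.15
position: [0.4261, 0.0714, 0.1437]
tool_rot: [0.103, 0.686, -0.107, 0.713]
ft_force: [-0.7, 0.4, 0.5]
grip_width: 0.0874
t 4.15 pos [0.4261 0.0714 0.1437] table [-0.1058 -0.0235] q [-0.088  0.422  2.017 -0.013  0.665 -1.351] f [-0.68  0.44  0.48]
tool x [ 0.037 -0.011 -0.999] y [ 0.293  0.956 -0.   ] in table yaw of y deg -1.15
shift cm (tool axes) [ 6.88 -0.07 -1.19]
```

View pics/side1.png

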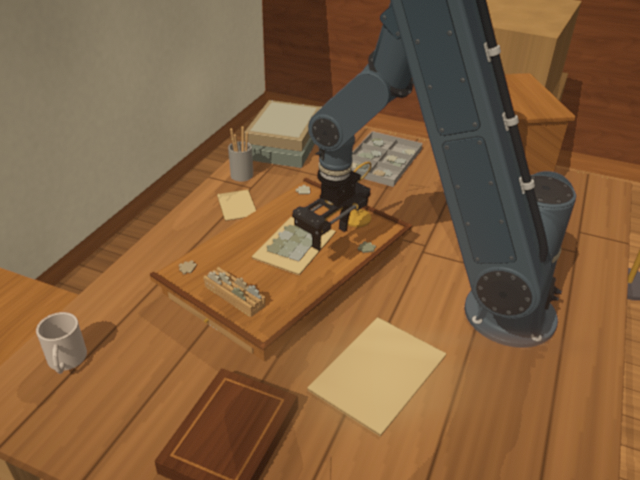

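The fingers hang open just behind the board at side-view (318,240), clear of the magnifier at (358,215). Next I go back a little, then lower slowly.

```bash
python3 -m inch '[[[0,0,-1.2,0.0,1],[1.2,0,0,-0.01,1],[1.2,0,0,-0.01,1],[1.2,0,0,0,1],[1.2,0,0,0,1],[0.5,0,0,0,1],[0,0,0,0,1],[0,0,0,0,1]]]'
python3 - <<'E'
from h import *
go(-.115,-.024,.074)
E
```

```text
time: 4.87
position: [0.43, 0.0717, 0.1046]
tool_rot: [0.098, 0.675, -0.102, 0.724]
ft_force: [0.5, 0.9, -0.3]
grip_width: 0.0869
t 4.87 pos [0.43   0.0717 0.1046] table [-0.102  -0.0222] q [-0.086  0.504  2.061 -0.019  0.507 -1.356] f [ 0.55  0.91 -0.35]
tool x [ 0.068 -0.015 -0.998] y [0.281 0.96  0.005] in table yaw of y deg -0.4
shift cm (tool axes) [ 2.96 -0.21 -1.51]
```

```bash
python3 -m inch '[[[0,0,0,0,1],[0,0,0,0,1],[0,0,0,0,1]]]'
python3 - <<'E'
from h import *
go(-.115,-.024,.074)
E
python3 -m inch '[[[0,-0.2,-1.5,0,1]]]'
python3 -c "
from h import *
go(-.115,-.024,.074)"
```

```text
time: 5.12
position: [0.4322, 0.0714, 0.1077]
tool_rot: [0.099, 0.672, -0.102, 0.726]
ft_force: [-0.4, 0.3, -0.7]
grip_width: 0.0869
t 5.12 pos [0.4322 0.0714 0.1077] table [-0.0999 -0.0218] q [-0.086  0.498  2.058 -0.019  0.51  -1.356] f [-0.43  0.25 -0.69]
tool x [ 0.075 -0.016 -0.997] y [0.281 0.96  0.006] in table yaw of y deg -0.43
shift cm (tool axes) [ 3.24 -0.25 -1.76]
time: 5.2
position: [0.4218, 0.0731, 0.1076]
tool_rot: [0.099, 0.669, -0.102, 0.729]
ft_force: [-0.0, 0.4, -0.2]
grip_width: 0.0869
t 5.2 pos [0.4218 0.0731 0.1076] table [-0.1104 -0.023 ] q [-0.084  0.49   2.088 -0.02   0.48  -1.352] f [-0.02  0.44 -0.21]
tool x [ 0.083 -0.016 -0.996] y [0.282 0.96  0.008] in table yaw of y deg -0.45
shift cm (tool axes) [ 3.31 -0.13 -0.74]
```

```bash
python3 -m inch '[[[2.0,-0.1,-0.5,0,1],[1.1,0,-0.3,0,1]]]'
python3 -c "
from h import *
go(-.115,-.024,.0745)"
```

```text
time: 5.37
position: [0.4159, 0.0742, 0.078]
tool_rot: [0.099, 0.668, -0.102, 0.731]
ft_force: [-0.2, 0.2, -1.3]
grip_width: 0.0871
t 5.37 pos [0.4159 0.0742 0.078 ] table [-0.1163 -0.0236] q [-0.082  0.558  2.125 -0.026  0.37  -1.344] f [-0.2   0.23 -1.26]
tool x [ 0.087 -0.017 -0.996] y [0.281 0.96  0.009] in table yaw of y deg -0.43
shift cm (tool axes) [ 0.36 -0.05  0.1 ]
```

```bash
python3 -m inch '[[[0.45,0,0.8,0,1],[0.18,0,0.8,0,1]]]'
python3 -c "
from h import *
go(.0805,-.024,.0745)"
```

```text
time: 5.53
position: [0.4283, 0.0702, 0.072]
tool_rot: [0.099, 0.671, -0.102, 0.728]
ft_force: [-4.9, 3.0, 12.9]
grip_width: 0.0868
t 5.53 pos [0.4283 0.0702 0.072 ] table [-0.1033 -0.0241] q [-0.09   0.579  2.095 -0.023  0.388 -1.355] f [-4.87  3.05 12.94]
tool x [ 0.079 -0.016 -0.997] y [0.281 0.96  0.007] in table yaw of y deg -0.4
shift cm (tool axes) [ 1.23  0.14 18.34]
```

```bash
python3 -m inch '[[[-0.22,0,0.6,0,1],[0.1,0,0.8,0,1]]]'
python3 -c "
from h import *
go(.0805,-.024,.0745)"
```

```text
time: 5.7
position: [0.4431, 0.0659, 0.0747]
tool_rot: [0.099, 0.671, -0.102, 0.728]
ft_force: [-0.1, -0.4, 0.7]
grip_width: 0.0871
t 5.7 pos [0.4431 0.0659 0.0747] table [-0.0879 -0.0241] q [-0.097  0.579  2.058 -0.019  0.424 -1.366] f [-0.08 -0.39  0.67]
tool x [ 0.079 -0.016 -0.997] y [0.281 0.96  0.007] in table yaw of y deg -0.4
shift cm (tool axes) [ 1.36  0.13 16.78]
```

```bash
python3 -m inch '[[[0.06,0,0.5,0,1],[0.06,0,0.5,0,1],[0.06,0,0.5,0,1],[0.06,0,0.5,0,1]]]'
python3 - <<'E'
from h import *
go(.0805,-.024,.0745)
im=camera("top");r,b,c=board(im);print(r,w2t(b/1000).round(4).tolist())
g=cv2.resize(im[130:330,170:420],None,fx=3,fy=3,interpolation=cv2.INTER_CUBIC);cv2.imwrite("pics/crop1.png",g[:,:,::-1])
E
```

```text
time: 6.03
position: [0.468, 0.059, 0.0758]
tool_rot: [0.099, 0.669, -0.102, 0.73]
ft_force: [-2.0, 0.9, 3.5]
grip_width: 0.0871
t 6.03 pos [0.468  0.059  0.0758] table [-0.0621 -0.0239] q [-0.108  0.59   2.003 -0.016  0.463 -1.38 ] f [-2.02  0.93  3.48]
tool x [ 0.084 -0.016 -0.996] y [0.28  0.96  0.008] in table yaw of y deg -0.39
shift cm (tool axes) [ 1.34  0.09 14.19]
((543.676025390625, 31.37126922607422), (192.8858184814453, 131.10162353515625), 79.60490417480469) [[-0.0377, -0.1321], [0.0928, -0.1195], [0.0743, 0.0725], [-0.0562, 0.0599]]
```

View pics/crop1.png

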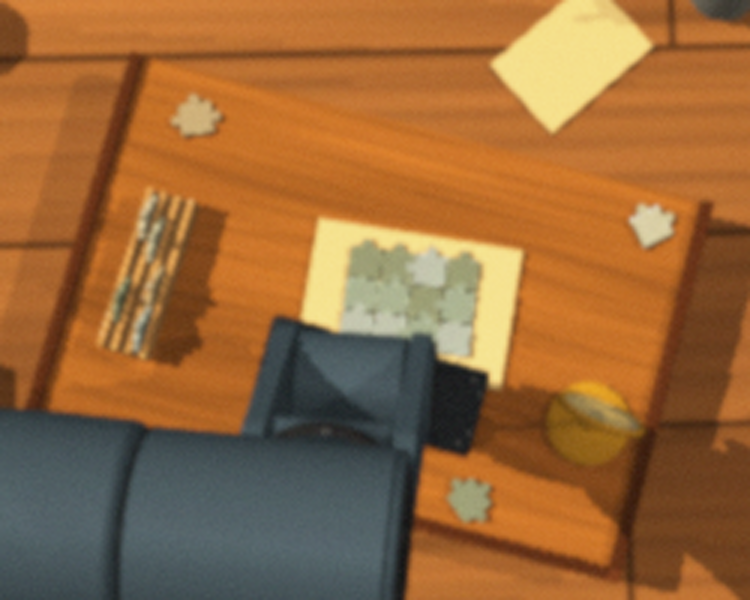

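```bash
python3 -m inch '[[[-0.05,0,-0.8,0,1],[0.32,0,0,0,1]]]'
python3 - <<'E'
from h import *
go(.0805,-.024,.0735)
im=camera("top");r,b,c=board(im);print(r,w2t(b/1000).round(4).tolist())
E
```

```text
time: 6.25
position: [0.4638, 0.0605, 0.073]
tool_rot: [0.099, 0.667, -0.102, 0.732]
ft_force: [-0.3, 0.1, -0.3]
grip_width: 0.0869
t 6.25 pos [0.4638 0.0605 0.073 ] table [-0.0666 -0.0237] q [-0.105  0.593  2.019 -0.018  0.438 -1.375] f [-0.34  0.1  -0.32]
tool x [ 0.091 -0.017 -0.996] y [0.281 0.96  0.009] in table yaw of y deg -0.44
shift cm (tool axes) [ 1.3   0.08 14.65]
((544.0059814453125, 30.722129821777344), (192.9614715576172, 131.42849731445312), 79.12224578857422) [[-0.0382, -0.1322], [0.0927, -0.1207], [0.0758, 0.0715], [-0.0551, 0.06]]
```

```bash
python3 -m inch '[[[0.09,0,0.5,0,1],[0.09,0,0.5,0,1],[0.09,0,0.5,0,1]]]'
python3 - <<'E'
from h import *
go(.0805,-.024,.0735)
im=camera("top");r,b,c=board(im);print(r,w2t(b/1000).round(4).tolist())
E
```

```text
time: 6.55
position: [0.4656, 0.0598, 0.0717]
tool_rot: [0.102, 0.676, -0.103, 0.722]
ft_force: [-7.2, 5.8, 18.2]
grip_width: 0.087
t 6.55 pos [0.4656 0.0598 0.0717] table [-0.0646 -0.0239] q [-0.108  0.599  1.997 -0.009  0.481 -1.379] f [-7.21  5.78 18.15]
tool x [ 0.064 -0.011 -0.998] y [0.287 0.958 0.007] in table yaw of y deg -0.79
shift cm (tool axes) [ 0.76  0.19 14.49]
((544.2472534179688, 30.755821228027344), (193.2005615234375, 130.96737670898438), 79.12224578857422) [[-0.0378, -0.1322], [0.0927, -0.1207], [0.0758, 0.0717], [-0.0547, 0.0603]]
```

```bash
python3 -m inch '[[[-0.12,0,0.4,0,1],[0.04,0,0.6,0,1]]]'
python3 -c "
from h import *
go(.0805,-.024,.0738)"
python3 -m inch '[[[0.06,0,0.5,0,1],[0.06,0,0.5,0,1]]]'
python3 - <<'E'
from h import *
go(.0805,-.024,.0738)
im=camera("top");r,b,c=board(im);print(r,w2t(b/1000).round(4).tolist())
E
```

```text
time: 6.77
position: [0.4717, 0.058, 0.0734]
tool_rot: [0.102, 0.679, -0.103, 0.72]
ft_force: [-1.5, 1.1, -0.0]
grip_width: 0.0876
t 6.77 pos [0.4717 0.058  0.0734] table [-0.0583 -0.0239] q [-0.111  0.6    1.977 -0.008  0.506 -1.384] f [-1.48  1.11 -0.01]
tool x [ 0.057 -0.01  -0.998] y [0.287 0.958 0.007] in table yaw of y deg -0.77
shift cm (tool axes) [ 0.77  0.17 13.85]
time: 6.93
position: [0.4823, 0.055, 0.0726]
tool_rot: [0.102, 0.679, -0.103, 0.72]
ft_force: [-1.0, 0.1, 0.8]
grip_width: 0.087
t 6.93 pos [0.4823 0.055  0.0726] table [-0.0473 -0.0239] q [-0.115  0.609  1.953 -0.007  0.522 -1.389] f [-0.95  0.12  0.76]
tool x [ 0.058 -0.01  -0.998] y [0.286 0.958 0.007] in table yaw of y deg -0.72
shift cm (tool axes) [ 0.62  0.15 12.76]
((553.712158203125, 23.510520935058594), (192.7631072998047, 130.8980712890625), 74.64083862304688) [[-0.0344, -0.1316], [0.0964, -0.1304], [0.0946, 0.0624], [-0.0363, 0.0612]]
```

```bash
python3 -m inch '[[[0.03,0,0.6,-0.004,1],[0.04,0,0.6,-0.004,1],[0.04,0,0.6,0,1],[0.04,0,0.6,0,1]]]'
python3 - <<'E'
from h import *
go(.0776,-.024,.0738)
im=camera("top");r,b,c=board(im);print(r,w2t(b/1000).round(4).tolist())
E
```

```text
time: 7.32
position: [0.4977, 0.0496, 0.0715]
tool_rot: [0.101, 0.688, -0.101, 0.712]
ft_force: [-11.6, 9.7, 21.6]
grip_width: 0.0869
t 7.32 pos [0.4977 0.0496 0.0715] table [-0.0309 -0.0248] q [-1.240e-01  6.250e-01  1.899e+00 -1.000e-03  5.840e-01 -1.406e+00] f [-11.55   9.65  21.63]
tool x [ 0.033 -0.005 -0.999] y [0.284 0.959 0.005] in table yaw of y deg -0.58
shift cm (tool axes) [ 0.13  0.19 10.85]
((567.814697265625, 17.873184204101562), (193.29043579101562, 130.6267852783203), 73.39437103271484) [[-0.0213, -0.132], [0.1093, -0.1336], [0.1117, 0.0597], [-0.0189, 0.0613]]
```

```bash
python3 -m inch '[[[-0.22,0,0.3,0,1],[0.0,0,0.6,0,1],[0.01,0,0.6,0,1]]]'
python3 -c "
from h import *
go(.0776,-.024,.0738)"
```

```text
time: 7.62
position: [0.5108, 0.0456, 0.0739]
tool_rot: [0.101, 0.69, -0.101, 0.71]
ft_force: [-1.3, 0.4, 0.3]
grip_width: 0.0871
t 7.62 pos [0.5108 0.0456 0.0739] table [-0.0173 -0.0251] q [-0.129  0.63   1.862 -0.     0.621 -1.412] f [-1.29  0.36  0.28]
tool x [ 0.028 -0.004 -1.   ] y [0.284 0.959 0.004] in table yaw of y deg -0.59
shift cm (tool axes) [0.27 0.21 9.48]
```

```bash
python3 -m inch '[[[0.01,0,0.7,-0.005,1],[0.01,0,0.7,-0.005,1],[0.01,0,0.7,0,1]]]'
python3 - <<'E'
from h import *
go(.0776,-.024,.0738)
im=camera("top");r,b,c=board(im);print(r,w2t(b/1000).round(4).tolist())
E
```

```text
time: 7.87
position: [0.5353, 0.0382, 0.0739]
tool_rot: [0.098, 0.689, -0.098, 0.711]
ft_force: [-0.6, 1.0, 0.3]
grip_width: 0.0863
t 7.87 pos [0.5353 0.0382 0.0739] table [ 0.0083 -0.0255] q [-1.370e-01  6.480e-01  1.805e+00 -1.000e-03  6.580e-01 -1.430e+00] f [-0.57  1.04  0.34]
tool x [ 0.031 -0.005 -1.   ] y [0.273 0.962 0.004] in table yaw of y deg 0.03
shift cm (tool axes) [0.22 0.15 6.92]
((605.8677368164062, 7.5814056396484375), (192.7937469482422, 130.16244506835938), 73.68248748779297) [[0.0188, -0.1315], [0.149, -0.1325], [0.1504, 0.0603], [0.0202, 0.0612]]
```

```bash
python3 -m inch '[[[0.01,0,0.7,0,1],[0.01,0,0.7,0,1],[0.01,0,0.7,0,1],[0.01,0,0.7,0,1],[0.01,0,0.6,0,1],[0.01,0,0.4,0,1]]]'
python3 - <<'E'
from h import *
go(.0787,-.024,.0738)
im=camera("top");r,b,c=board(im);print(r,w2t(b/1000).round(4).tolist())
E
```

```text
time: 8.42
position: [0.579, 0.0255, 0.0743]
tool_rot: [0.098, 0.688, -0.098, 0.713]
ft_force: [-0.9, 0.1, -0.3]
grip_width: 0.0872
t 8.42 pos [0.579  0.0255 0.0743] table [ 0.0538 -0.0258] q [-0.149  0.682  1.698 -0.     0.726 -1.441] f [-0.87  0.12 -0.29]
tool x [ 0.035 -0.005 -0.999] y [0.274 0.962 0.004] in table yaw of y deg -0.02
shift cm (tool axes) [0.14 0.18 2.48]
((671.5701293945312, -2.5605621337890625), (174.8499298095703, 90.72427368164062), 74.0379409790039) [[0.1051, -0.1148], [0.1958, -0.1149], [0.196, 0.06], [0.1053, 0.0601]]
```

```bash
python3 -m inch '[[[0.02,0,0.6,0,1],[0.02,0,0.5,0,1],[0.02,0,0.4,0,1],[0.02,0,0.1,0,1]]]'
python3 - <<'E'
from h import *
go(.0787,-.024,.0738)
im=camera("top");r,b,c=board(im,box=(255,120,372,275));print(r,w2t(b/1000).round(4).tolist())
g=cv2.resize(im[110:310,190:440],None,fx=3,fy=3,interpolation=cv2.INTER_CUBIC);cv2.imwrite("pics/crop2.png",g[:,:,::-1])
E
```

```text
time: 8.8
position: [0.5959, 0.0206, 0.0742]
tool_rot: [0.098, 0.688, -0.098, 0.713]
ft_force: [-0.9, 0.4, 1.7]
grip_width: 0.0871
t 8.8 pos [0.5959 0.0206 0.0742] table [ 0.0715 -0.0258] q [-0.153  0.697  1.654 -0.     0.755 -1.445] f [-0.85  0.36  1.67]
tool x [ 0.035 -0.005 -0.999] y [0.274 0.962 0.004] in table yaw of y deg -0.02
shift cm (tool axes) [0.06 0.18 0.72]
((742.3754272460938, -42.273895263671875), (204.41688537597656, 272.2041015625), 66.8653335571289) [[0.0817, -0.1304], [0.3517, -0.1647], [0.3774, 0.0381], [0.1074, 0.0724]]
```

View pics/crop2.png

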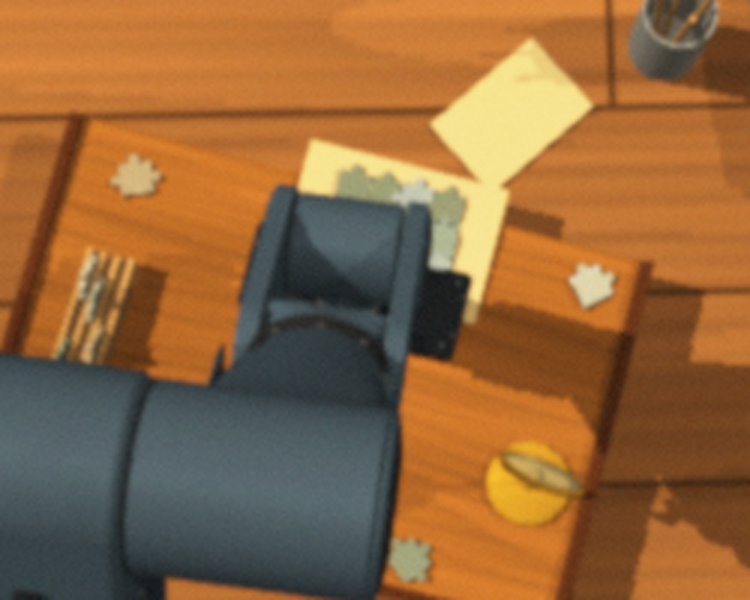

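```bash
python3 -m inch '[[[0.02,0,0.25,0,1],[0.02,0,0.2,0,1]]]'
python3 - <<'E'
from h import *
go(.0785,-.024,.0738)
im=camera("top");m=pale(im,(280,120,372,240))
# front edge: topmost pale pixel per column, left of the note
P=[]
for u in range(296,330):
    v=np.flatnonzero(m[145:190,u])
    if len(v):P.append((u,145+v[0]-.5))
w=w2t(ray("top",P,.066));k=abs(w[:,0]-np.median(w[:,0]))<.004
s=np.polyfit(w[k,1],w[k,0],1);print("front x med",np.median(w[k,0]),"n",k.sum(),"skew deg",np.degrees(np.arctan(-s[0])))
E
```

```text
time: 9.02
position: [0.5994, 0.0197, 0.0738]
tool_rot: [0.098, 0.688, -0.098, 0.712]
ft_force: [-1.1, 0.4, 0.8]
grip_width: 0.0868
t 9.02 pos [0.5994 0.0197 0.0738] table [ 0.0751 -0.0258] q [-0.153  0.701  1.644  0.     0.764 -1.446] f [-1.1   0.44  0.8 ]
tool x [ 0.033 -0.005 -0.999] y [0.274 0.962 0.004] in table yaw of y deg -0.01
shift cm (tool axes) [0.01 0.18 0.34]
front x med 0.21734782976967254 n 34 skew deg -0.20362766545092653
```

```bash
python3 -m inch '[[[0.02,0,0.3,0,1],[0.02,0,0.1,0,1]]]'
python3 -c "
from h import *
go(.0785,-.024,.0738)"
```

```text
time: 9.23
position: [0.6034, 0.0186, 0.0735]
tool_rot: [0.098, 0.689, -0.098, 0.712]
ft_force: [-0.8, 0.4, 0.2]
grip_width: 0.0868
t 9.23 pos [0.6034 0.0186 0.0735] table [ 0.0792 -0.0257] q [-0.154  0.705  1.633  0.     0.77  -1.447] f [-0.76  0.42  0.17]
tool x [ 0.032 -0.005 -0.999] y [0.274 0.962 0.004] in table yaw of y deg -0.01
shift cm (tool axes) [-0.03  0.17 -0.07]
```

Now I back away along -x (staying level), then rise and retreat clear to check.

```bash
python3 -m inch '[[[-0.03,0,-0.8,0,1],[-0.1,0,-1.5,0,1],[-0.1,0,-1.5,0,1],[-3,0,-0.5,0,1],[-4,0,0,0,1],[-4,0,0,0,1],[-4,0,0,0,1],[-4,0,0,0,1]]]'
python3 -m inch '[[[-4,0,0,0,1],[-3,0,0,0,1],[0,0,-4,0,1],[0,0,-4,0,1],[0,0,-4,0,1],[0,0,-2,0,1],[0,0,0,0,1],[0,0,0,0,1]]]'
python3 - <<'E'
from h import *
go(.0785,-.024,.0738)
im=camera("top")
g=cv2.resize(im[110:310,190:440],None,fx=3,fy=3,interpolation=cv2.INTER_CUBIC);cv2.imwrite("pics/crop3.png",g[:,:,::-1])
E
```

```text
time: 9.9
position: [0.5465, 0.0326, 0.26]
tool_rot: [0.098, 0.696, -0.098, 0.705]
ft_force: [1.2, -0.3, -0.0]
grip_width: 0.0871
time: 10.57
position: [0.4103, 0.0719, 0.3411]
tool_rot: [0.098, 0.682, -0.098, 0.718]
ft_force: [0.4, 0.1, -0.3]
grip_width: 0.0871
t 10.57 pos [0.4103 0.0719 0.3411] table [-0.1211 -0.0273] q [-0.094  0.079  1.793 -0.003  1.218 -1.386] f [ 0.42  0.12 -0.27]
tool x [ 0.051 -0.008 -0.999] y [0.274 0.962 0.007] in table yaw of y deg -0.02
shift cm (tool axes) [27.73  0.16 18.55]
```

View pics/crop3.png

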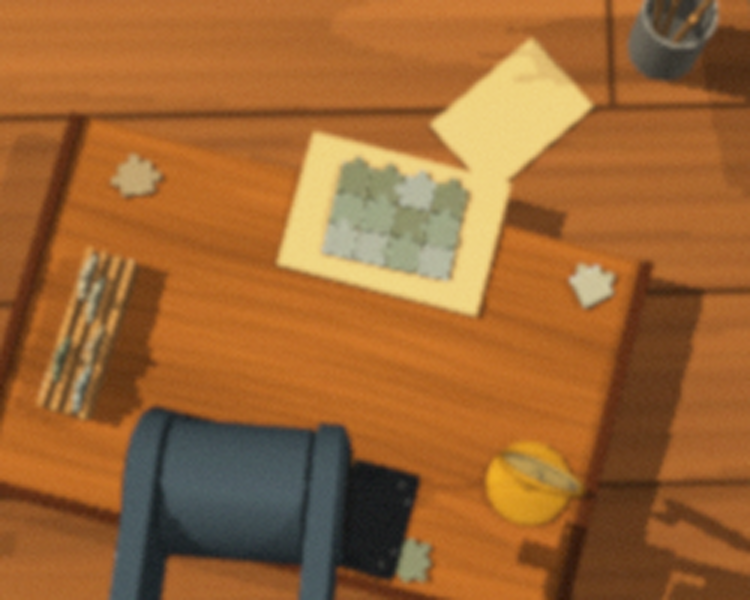

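```bash
python3 - <<'E'
from h import *
im=camera("top");m=pale(im,(275,140,365,225))
def fit(P,z=.066):
    w=w2t(ray("top",P,z));k=abs(w[:,0]-np.median(w[:,0]))<.005;s=np.polyfit(w[k,1],w[k,0],1)
    return np.median(w[k,0]).round(4),np.degrees(np.arctan(-s[0])).round(2),k.sum()
F=[(u,np.flatnonzero(m[:,u])[0]-.5) for u in range(298,330)]
B=[(u,np.flatnonzero(m[:,u])[-1]+.5) for u in range(286,346)]
f,b=fit(F),fit(B);print("front",f,"rear",b,"centre from each",f[0]-.065,b[0]+.065,"len",f[0]-b[0])
rows=range(188,197);R=[(np.flatnonzero(m[v])[-1]+.5,v) for v in rows];L=[(np.flatnonzero(m[v])[0]-.5,v) for v in range(172,194)]
yr,yl=(np.median(w2t(ray("top",P,.066))[:,1]) for P in (R,L));print("y",yr,yl,"centre",(yr+yl)/2)
poly=cv2.convexHull(np.array(F+B,np.int32));k=np.zeros_like(m);cv2.fillPoly(k,[poly],255);k=cv2.erode(k,np.ones((7,7)))
h=cv2.cvtColor(im,cv2.COLOR_RGB2HSV);s=cv2.bitwise_and(k,cv2.inRange(h,(0,0,0),(180,255,255)) & ~m)
s=cv2.morphologyEx(s,cv2.MORPH_CLOSE,np.ones((3,3)))
c=max(cv2.findContours(s,0,1)[0],key=cv2.contourArea);r=cv2.minAreaRect((w2t(ray("top",c.reshape(-1,2),.071))*1000).astype(np.float32));print("section",r)
# others, before (averaged picture) vs now
a=np.load("ims.npy");n=np.mean([camera("top").astype(float) for _ in range(3)],0)
for nm,(x0,y0,x1,y1) in dict(holder=(196,188,240,252),mag=(348,252,388,290),pb=(376,192,402,218),pa=(224,156,246,180),pc=(316,286,338,308),tray=(460,208,565,284),lid=(70,244,166,314)).items():
    A,B2=[cv2.cvtColor(q[y0:y1,x0:x1].astype(np.uint8),7).astype(np.float32) for q in(a,n)]
    print(nm,"px shift",np.round(cv2.phaseCorrelate(A,B2,cv2.createHanningWindow(A.shape[::-1],5)),2).tolist() if 0 else [np.round(x,2) for x in cv2.phaseCorrelate(A,B2,cv2.createHanningWindow(A.shape[::-1],5))])
E
```

```text
front (np.float64(0.2211), np.float64(-0.27), np.int64(32)) rear (np.float64(0.0879), np.float64(0.07), np.int64(60)) centre from each 0.1561 0.1529 len 0.13319999999999999
y -0.1323290737261243 0.06007836656233273 centre -0.03612535358189578
section ((158.45477294921875, -34.517940521240234), (88.85420989990234, 109.85566711425781), 2.493044376373291)
holder px shift [array([0.5 , 0.02]), np.float64(0.88)]
mag px shift [array([-0.01,  0.26]), np.float64(0.87)]
pb px shift [array([0.46, 0.56]), np.float64(1.0)]
pa px shift [array([-0.06,  0.05]), np.float64(0.87)]
pc px shift [array([ 0.09, -0.28]), np.float64(0.22)]
tray px shift [array([ 0.05, -0.03]), np.float64(0.91)]
lid px shift [array([ 0.03, -0.19]), np.float64(0.86)]
```

```bash
python3 -c "
from rig import robot
print(robot.hand_in())"
```

```text
the job is handed in; nothing more can be done
None
```

I pushed the carrier board along the puzzle table's +x with both open fingertips on its rear edge. The 11.6° skew came out on the way, and I backed off clear of everything before handing in at about 11 s. No verdict was given.

**Last checks, in the top camera:**

| Item | Measured | Allowed |
|---|---|---|
| Board centre, table x | about 0.1545 m, so about 39.5 mm overhang | 0.147–0.163 m |
| Board centre, table y | -0.036 m | ±0.17 m |
| Board skew to the edge | within 0.3° | about 6° |
| Finished corner, offset from the board's middle | about 4 mm | 15 mm |
| Finished corner, turn relative to the board | about 2.5° | 11° |
| Other things, shift in the picture | 0.75 pixel or less (about 2 mm) | 20 mm |

- **Disagreement:** the front and rear edges gave centres of 0.156 and 0.153 m. The colour mask reads the board 3 mm too long, so I took the midpoint.
- **Weak check:** piece_c was partly hidden by the arm, so its shift is less certain. By eye it was where it started.
- **Not measured:** I judged that the board and corner lay flat and still by eye only, from the top view.
- **Contact with the table:** the fingertips brushed the puzzle table top three times during the push, at roughly 14–26 N. Each time I raised the tool slightly and carried on.

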